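Reverse the ratchet and clamp the offcut

ROBOT

A 6-joint arm with a two-finger parallel gripper is mounted at the origin on a cart in front of the work surface, level with it; the furniture and walls round the work are solid. World frame = base frame: x ahead of the robot, y to its left, z up, the work surface at z = 0. Lengths are in m, angles in rad, forces in N, time in s.
With the tool pointing down it reaches from about 0.375 to 0.825 m from the base axis. Payload 5.5 kg.
Tool frame: the origin (TCP) lies between the finger pads; the fingertips stand 17 mm ahead of it and the grasp point (between the pads) lies 2 mm behind it; z points along the fingers, y is the line along which they close (so a half turn about z gives the same grasp; the last joint's range is limited). The gripper opens to 85 mm and grips with 20 to 120 N. Pads are 22 mm wide; open, the fingers measure 114 mm over their backs; the gripper's body (76 mm by 85 mm) begins 54 mm behind the grasp point. The pads swing forward as they close: fully open they stand 13 mm farther back than shut.
Start: joints at [-1.174, 0.314, -0.047, 1.21, 0, 1.571], TCP at [0.232, -0.553, 0.248] pointing down, gripper open.
Joint ranges: [-2.67, 2.67], [-0.69, 1.73], [-1.03, 1.25], [-2.08, 2.16], [-1.42, 1.45], [-3.14, 3.14]. Speed limits (rad/s): [2.39, 2.39, 3.01, 3.14, 3.14, 3.14].

INTERFACE

Orientations are given as a rotation vector (axis times angle).
In Python, from workcell import * gives the robot as it stands. The module is installed in compiled form; this text tells all that it offers.
- The arm moves only by the tool play_rows, never from a script. Its argument "deltas" is a list of rows, each a list of 3 entries, a list of its own where there are three numbers: the shift along the tool's x, y, z in cm, then the turn, a rotation vector about the tool's x, y, z in rad, then the finger opening in cm, from 0 to 8.54. In form: [[[dx, dy, dz], [ax, ay, az], jaw], ...]. A call has 1 to 8 rows; each row is the pose to reach, as a shift and turn from the pose commanded when the call began, along the tool's axes at that moment; what a row does not reach only later rows make up. A row lasts 1/8 s, in which the tool goes at most 62.5 mm and 10.7 degrees, less where a joint would pass 70% of its speed; a pose out of reach is approached as far as the arm can. A call with a gripper value outside its range is refused whole. The fingers move at their own pace and stop on an object; "squeeze" is the grip in N (left out, the last holds). Time passes only in rows, so rows that repeat a pose let the fingers close. It gives the time, the measured TCP pose, the force, the opening and the grip force at its end, in the units of the state.
- read_state(): the state, without advancing time (a new reading comes with each control period).
- get_image(name): name is "scene" or "top"; returns (picture, depth): 420x560x3 uint8, blue, green, red; 420x560 float32, m along the optical axis (not along the pixel's ray), 0 where there is no reading.
- camera_info(name): a dict with "intrinsics" (3x3 intrinsics, pixels), "dist_coeffs" ([k1, k2, p1, p2, k3] as OpenCV has them; the pictures are not rectified), "origin" and "attitude" of the camera in the world. Camera axes: x right, y up, looking along -z (the intrinsics and any distortion apply to the point x, -y, -z); pixel columns grow to the right and rows downward; lengths in m; the calibration is good to about 2 mm. A picture is of the moment at which its call begins. camera_info takes no time and is no camera call.
- close_job(): hands the job in; it is judged then, once.
Trained networks look in the newest picture that a camera, given by its name, has taken for a name from the list of things; names that differ only in an ending like _2 or _b are one class to them, and where a whole thing is asked for, a point or a joint stands for the part that bears it (a point fixed in the world has none). Each returns a list of dicts, best first, with "conf" (0 to 1); they miss things now and then, are a little off and sometimes report something else, mostly with a low value. They report only what shows in the picture. A call takes as long as a camera call. They do not tell look-alikes from the thing itself.
- spot_in(label, camera): "rect" ([left, top, width, height] in pixels, round what is visible of it).
- cut_out(label, camera): "pixels" (420x560 bool, what is visible of it) and "rect" ([left, top, width, height] in pixels, round what is visible of it).
The state is a dict: "t": time; "joints": joint angles; "qvel": joint speeds; "tau": joint torques, N m; "eef_pos": TCP position; "tcp_rot": TCP orientation; "ft_force": force on the tool from outside, world axes, zero at the start; "ft_torque": the same for the moment, N m; "opening": opening from 0.0 (shut) to 1.0 (fully open); "grasp_force": force on a finger pad.
Only numpy, scipy, OpenCV 4.12 (cv2) and the standard library are available. Lean on these libraries where they do the work, as an engineer would, in place of code of your own. Each camera call takes 0.05 s, during which the arm holds its last target. There are 200 camera calls.

TASK

The bench clamp's ratchet is set to loosen. Flip its direction lever right over so that it tightens, swing the handle all the way back to feel that it now free-wheels, then work the handle until the wood block is held firmly between jaw and fence, without crushing the soft wood. Use the handle, not the jaw, never wind the jaw open, leave the other things alone, and let go at the end.

Things in the scene. Friction and masses are not known exactly. Their poses are not given: they have to be found in the camera images.
- clamp: Grey bench clamp fixed to the bench: plate 104 x 310 x 12 mm (x -52 to 52, y -62 to 248 mm). Origin: where the upright spindle axis meets the bench. Jaw and fence lie along its +y from the spindle; at handle joint 0 the handle points along its -x. The pear-shaped steel ratchet head (radius 46 mm about the spindle, 22 mm radius nose round the lever pivot) stands 50 to 75 mm above the bench.
- spindle_top (a point): Top of the square nut (17 mm) on the spindle axis, 84 mm above the bench. The spindle has 20 teeth, so up to 0.35 rad of each forward stroke is lost before the ratchet bites. One radian clockwise moves the jaw 12 mm towards the fence. It stays where it is left and keeps the clamping force, up to about 40 N, when the handle is let go.
- handle (a joint): Ratchet handle about the spindle axis, rad, positive = clockwise from above, stops at -0.65 and +0.65, starts near the clockwise end; 0 = along the clamp's -x. In motion, free-wheeling takes about 0.2 Nm (1.5 N at the grip), driving about 0.6 Nm (4.5 N at the grip) while the jaw runs free, and 0.012 Nm more for each newton on the wood (1 N more push at the grip per 11 N on the wood).
- grip (a point): Point on the centre line of the turned wooden grip, 135 mm from the spindle axis, 62 mm above the bench. The grip is 20 to 26 mm thick, from 98 to 181 mm from the axis, free space below it. It may be pushed sideways by fingers from above, or straddled by them.
- lever (a joint): Direction lever, rad, about an upright pivot 58 mm out from the spindle axis along the handle; positive = clockwise from above, stops at -0.45 and +0.45, 0 = in line with the handle. Positive: drives clockwise (closes the jaw), free-wheels anticlockwise. Negative (start): drives anticlockwise (opens the jaw). Half over it drives neither way. Stays where left; takes 0.06 Nm (1.7 N at its tip).
- lever_tip (a point): Point in the rounded end (11 mm thick) of the lever, 34 mm from its pivot and 91 mm above the bench. The lever is a dark steel upright blade 8 mm thick on top of the head, from 77 to 103 mm above the bench, pointing outward along the handle; its end is to be pushed sideways. That push may also swing the handle, as far as its stop.
- jaw: Sliding jaw, 74 x 30 mm, 34 mm high, on the plate, grey iron with a wooden face at y = +15 mm of its origin; same axes as the clamp. Its origin starts at y = 70 mm of the clamp. It moves 12 mm along the clamp's +y for each radian the spindle turns clockwise.
- fence: Fixed grey iron angle with a wooden face at y = -10 mm of its origin, 84 mm wide, 36 mm high, at y 164 to 172 mm of the clamp; same axes as the clamp.
- work: Loose block of soft wood between jaw and fence, 60 mm across the jaws (its own x), 90 mm long (its own y), 35 mm high; origin at the centre of its underside, on the plate 12 mm above the bench. Altogether 9 to 17 mm of gap is to be taken up. Clamped firmly means 12 N or more on it, best 20 to 80 N; over 140 N crushes it. Nothing gives: from first touch the force climbs steeply within 0.2 mm.
- wax_tin: Bystander: flat round tin, 68 mm across, 26 mm high; origin at the centre of its underside.
- tape_measure: Bystander: tape measure standing up, 32 x 76 x 58 mm; origin at the centre of its underside.
- whetstone: Bystander: grey stone lying flat, 45 x 105 x 22 mm; origin at the centre of its underside.
Things that resemble listed ones, but are neither listed nor needed, are in the scene too. Of the things that look like the work, the middle-sized one is meant.

How it is judged:
On the way, in this order (a step that is already met when the one before it is completed fails the run):
1. the direction lever is flipped over to the tightening side (value of joint lever above 0.33 rad), for 0.2 s.
2. the handle is swung back (free-wheeling) to its anticlockwise end (value of joint lever above 0.33 rad and value of joint handle below -0.4 rad), for 0.1 s.
3. the jaw has been wound up to the block and presses it (contact force between jaw and work above 12 N), for 0.2 s.
At the end, for the whole second after the job is handed in: The lever leans to the tightening side (over 0.33 rad), and the block rests flat on the plate (within 5 mm), still, held between jaw and fence with at least 12 N from the jaw and 10 N against the fence (value of joint lever above 0.33 rad and contact force between jaw and work above 12 N and contact force between fence and work above 10 N and z of work in the frame of clamp below 0.017 m and linear speed of work below 0.01 m/s); the robot touches nothing.
It fails at once if the jaw is wound open by more than 4 mm (y of jaw in the frame of clamp below 0.066 m).
It fails at once if the wood is crushed: over 140 N from the jaw (contact force between jaw and work above 140 N).
It fails at once if the robot pushes the jaw itself (over 5 N) (contact force between any of the arm, the fingers and jaw above 5 N).
It fails at once if a bystander is shifted by more than 30 mm (distance of any of wax_tin, tape_measure, whetstone from where it was at the start of the episode above 0.03 m).
It also fails if it takes over 61 s, if anything falls off the work surface, if the arm or the gripper's body presses on something with over 40 N, if the wrist force passes 120 N, or if a joint passes its speed limit or range.

## Working session

There is one attempt and no reset: what is moved stays moved. The work goes in short steps, Python scripts to look and compute and a tool call to move; the robot and the scene stay as the last step left them, time stands still between calls to the robot, and variables do not carry over. Pictures are saved under pics/ and viewed, at most 13 in all, crops included, and the job is handed in when it is done.

Besides the shell and the picture viewer there is one more tool, called after "Call:" by a JSON object that holds its "api" and its "payload". play_rows: Moves the arm, as the interface text tells. Its arguments: {"type":"object","properties":{"deltas":{"type":"array","items":{"type":"array"}},"squeeze":{"type":"number"}},"required":["deltas"]}

```bash
mkdir -p pics; cat > h.py <<'E'
from workcell import *
import numpy as np, cv2
from scipy.spatial.transform import Rotation as R
def cam(n):
    c=camera_info(n); A=np.array(c["attitude"],float)
    if A.shape!=(3,3): A=R.from_rotvec(A).as_matrix() if A.size==3 else R.from_quat(A).as_matrix()
    return np.array(c["intrinsics"],float).reshape(3,3),np.array(c["dist_coeffs"],float),np.array(c["origin"],float),A
def ray(n,uv):
    K,D,o,A=cam(n); p=cv2.undistortPoints(np.array(uv,float).reshape(-1,1,2),K,D)[:,0]
    return o,np.c_[p[:,0],-p[:,1],-np.ones(len(p))]@A.T
def at_z(n,uv,z):
    o,d=ray(n,uv); return o+d*((z-o[2])/d[:,2])[:,None]
def at_depth(n,uv,dep):
    o,d=ray(n,uv); return o+d*np.array(dep).reshape(-1,1)
def proj(n,P):
    K,D,o,A=cam(n); q=(np.array(P,float).reshape(-1,3)-o)@A; q=q*[1,-1,-1]
    return cv2.projectPoints(q,np.zeros(3),np.zeros(3),K,D)[0][:,0]
E
cat > a.py <<'E'
from h import *
print({k:camera_info("top")[k] for k in ("origin","attitude")},{k:camera_info("scene")[k] for k in ("origin","attitude")})
print(read_state())
ims=[]
for n in ("scene","top"):
    im,d=get_image(n); cv2.imwrite(f"pics/{n}0.png",im); np.save(f"{n}_d.npy",d)
    for l in ("clamp","handle","lever","lever_tip","grip","spindle_top","jaw","fence","work","wax_tin","tape_measure","whetstone"):
        for r in spot_in(l,n)[:4]:
            if r["conf"]<.2: continue
            x,y,w,h=r["rect"]; u=[x+w/2,y+h/2]; dd=d[int(u[1]),int(u[0])]
            print(n,l,round(r["conf"],2),np.round(r["rect"]),np.round(at_depth(n,u,dd)[0],3))
E
python3 a.py
```

```text
{'origin': array([ 0.48521575, -0.06053311,  1.23403219]), 'attitude': array([ 0.06269069, -0.07900536, -1.59503644])} {'origin': array([0.06711656, 0.75898675, 0.55915567]), 'attitude': array([ 0.41487813, -1.40469911, -2.26824324])}
{'t': 0.0, 'joints': array([-1.17401672e+00,  3.14233205e-01, -4.80888532e-02,  1.21017386e+00,
        3.67240103e-05,  1.57083683e+00]), 'qvel': array([-0.0009555 ,  0.00028833, -0.00015693,  0.00027972,  0.00053585,
        0.00085369]), 'tau': array([-1.41667083e-04, -5.39587283e+01,  3.39752018e+01,  1.94547692e-02,
        2.63812251e-05,  4.44818710e-06]), 'eef_pos': array([ 0.23167038, -0.55287972,  0.24742593]), 'tcp_rot': array([-3.07834280e+00, -6.18787332e-01,  4.69424553e-04]), 'ft_force': array([-0.22906119, -0.43129544,  1.09129803]), 'ft_torque': array([ 0.00838794, -0.01403563, -0.04799143]), 'grasp_force': 0.0, 'opening': 0.9975729755751165}
scene clamp 0.67 [202. 214. 123.  93.] [0.519 0.08  0.036]
scene handle 0.66 [244. 210.  84.  38.] [0.067 0.759 0.559]
scene lever 0.68 [276. 215.  25.  15.] [ 0.509 -0.017  0.091]
scene lever_tip 
[... 1175 characters left out ...]
206.   9.   4.] [ 0.588 -0.02   0.081]
top spindle_top 0.24 [171. 255.  27.  20.] [0.421 0.241 0.048]
top jaw 0.67 [239. 206.  18.  19.] [0.569 0.041 0.045]
top fence 0.81 [206. 206.  14.  34.] [0.55  0.157 0.018]
top work 0.84 [218. 200.  28.  36.] [0.563 0.09  0.046]
top work 0.81 [238. 155.  22.  25.] [0.727 0.04  0.025]
top work 0.56 [339. 237.  48.  35.] [ 0.441 -0.311  0.05 ]
top wax_tin 0.57 [335. 156.  22.  24.] [ 0.716 -0.273  0.024]
top wax_tin 0.48 [244. 208.  11.  20.] [0.563 0.038 0.045]
top tape_measure 0.78 [173. 258.  23.  17.] [0.416 0.241 0.051]
top tape_measure 0.49 [264. 224.   8.  18.] [ 0.513 -0.02   0.104]
top whetstone 0.63 [365. 206.  42.  11.] [ 0.574 -0.399  0.024]
```

```bash
python3 - <<'E'
import cv2,numpy as np
t=cv2.imread("pics/top0.png")[140:300,150:350]; s=cv2.imread("pics/scene0.png")[180:310,180:380]
cv2.imwrite("pics/c0.png",np.vstack([cv2.resize(t,(440,352),interpolation=2),cv2.resize(s,(440,286)[:2],interpolation=2)])[:600] if 0 else cv2.resize(t,(750,600),interpolation=2))
cv2.imwrite("pics/c1.png",cv2.resize(s,(800,520),interpolation=2))
E
```

```text
(no output)
```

View pics/c0.png

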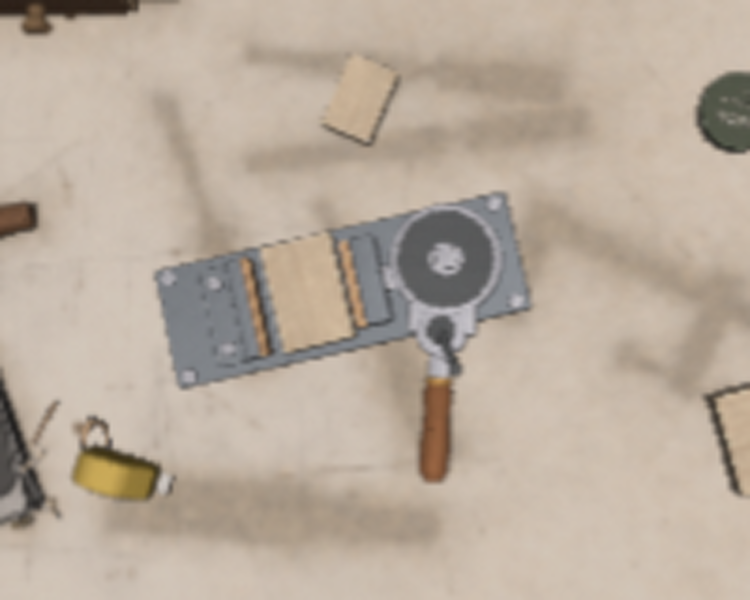

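View pics/c1.png

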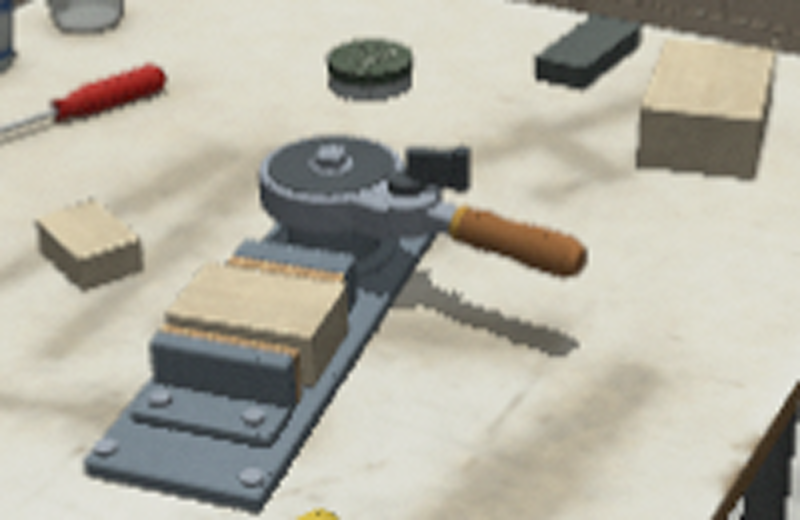

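The top crop shows the spindle nut at about (445,257), the lever pivot at (440,330), the lever tip at (457,370) leaning right, and the grip end at (433,475). The plate corners are at (155,270), (505,193), (530,308) and (182,387). Three blocks could be taken for the work: the small one at (360,98), the large one at (740,440), and the middle-sized one between jaw and fence at (308,290). I choose the middle one. The scene crop agrees: nut at (330,155), lever at (438,168), grip at (515,240).

```bash
cat > b.py <<'E'
from h import *
c=lambda p:[150+p[0]/3.75,140+p[1]/3.75]
s=lambda p:[180+p[0]/4,180+p[1]/4]
P=at_z("top",[c(p) for p in [(155,270),(505,193),(530,308),(182,387)]],.012); print("corners",P.round(4))
ydir=(P[0]+P[3]-P[1]-P[2])[:2]; ydir/=np.linalg.norm(ydir); xdir=np.array([ydir[1],-ydir[0]])
cen=P.mean(0)[:2]; print("origin from plate",cen-ydir*.093,"clamp yaw",np.arctan2(xdir[1],xdir[0]))
def tri(a,b):
    (o1,d1),(o2,d2)=ray("top",[a]),ray("scene",[b]); d1,d2=d1[0],d2[0]
    t=np.linalg.lstsq(np.c_[d1,-d2],o2-o1,rcond=None)[0]; p,q=o1+d1*t[0],o2+d2*t[1]; return (p+q)/2,np.linalg.norm(p-q)
sp=tri(c((446,258)),s((330,155))); print("nut tri",sp, "top@.084",at_z("top",[c((446,258))],.084))
print("lever tip tri",tri(c((457,368)),s((462,152))))
g=at_z("top",[c((435,430)),c((436,400)),c((433,478)),c((440,330)),c((457,368))],.062);g[3:]=at_z("top",[c((440,330)),c((457,368))],.10);print("grip..pivot,tip",g.round(4))
o=at_z("top",[c((446,258))],.084)[0,:2]
for q in g: v=q[:2]-o; print(np.linalg.norm(v), -(np.arctan2(v@-ydir*-1,v@-xdir))*-1)
S=read_state(); print(R.from_rotvec(S["tcp_rot"]).as_matrix().round(3))
im,d=get_image("top")
for l in("grip","lever"):
    for r in cut_out(l,"top")[:2]:
        m=r["pixels"]; v,u=np.nonzero(m); X=at_depth("top",np.c_[u,v],d[v,u]); print(l,r["conf"],len(u),X.mean(0).round(3),X.min(0).round(3),X.max(0).round(3))
E
python3 b.py
```

```text
corners [[ 0.5882  0.2267  0.012 ]
 [ 0.6472 -0.0749  0.012 ]
 [ 0.5476 -0.0937  0.012 ]
 [ 0.4878  0.2041  0.012 ]]
origin from plate [ 0.58578119 -0.02568983] clamp yaw 0.19566616054842642
nut tri (array([ 0.58697444, -0.02472546,  0.0783217 ]), np.float64(0.0011033387433789278)) top@.084 [[ 0.58600113 -0.02518388  0.084     ]]
lever tip tri (array([ 0.49714451, -0.03242597,  0.09866144]), np.float64(0.0001805286008110533))
grip..pivot,tip [[ 0.4478 -0.0124  0.062 ]
 [ 0.472  -0.0138  0.062 ]
 [ 0.4091 -0.0099  0.062 ]
 [ 0.5275 -0.0197  0.1   ]
 [ 0.4972 -0.0324  0.1   ]]
0.1388233403510939 0.28770788258194724
0.11452583181251513 0.2954620991346098
0.17758670014034378 0.2815904714451315
0.05872270376736784 0.28987325195734953
0.08908512222008201 0.11438465295843823
[[ 0.922  0.386  0.   ]
 [ 0.386 -0.922 -0.   ]
 [-0.     0.    -1.   ]]
grip 0.94 1200 [ 0.546 -0.019  0.074] [ 0.4   -0.068 -0.004] [0.646 0.028 1.234]
grip 0.24 644 [0.565 0.091 0.048] [ 0.485 -0.061 -0.004] [0.618 0.138 1.234]
lever 0.55 552 [0.563 0.089 0.052] [ 0.485 -0.061  0.006] [0.611 0.126 1.234]
lever 0.4 62 [ 0.521 -0.02   0.092] [ 0.495 -0.03   0.076] [ 0.541 -0.009  0.107]
```

Call:
{"api": "play_rows", "payload": {"deltas": [[[5,-4,0],[0,0,0],8.5],[[9,-8,0],[0,0,0],5],[[14,-12,0],[0,0,0],5],[[18,-15,0],[0,0,0],5],[[22,-19,0],[0,0,0],5]]}}

```text
t: 2.08
eef_pos: [0.3623, -0.2918, 0.2485]
tcp_rot: [3.079, 0.619, 0.001]
ft_force: [1.3, 0.3, 0.6]
opening: 0.584
grasp_force: 0.0
```

```bash
python3 -c "
from h import *
S=read_state();print(S['joints'].round(3),S['eef_pos'].round(3),S['tcp_rot'],S['ft_force'],S['opening'])"
```

```text
[-0.678  0.059 -0.357  1.153  0.     2.067] [ 0.362 -0.292  0.249] [3.07927989e+00 6.18628272e-01 1.33480767e-03] [1.29449977 0.29351927 0.57755976] 0.5841490118182507
```

Call:
{"api": "play_rows", "payload": {"deltas": [[[3,-2.5,0],[0,0,-0.18],4],[[6,-5,0],[0,0,-0.36],4],[[9,-7.5,0],[0,0,-0.54],4],[[12,-10,0],[0,0,-0.72],4],[[15,-12.5,1],[0,0,-0.9],4],[[18,-15,2],[0,0,-1.08],4],[[21,-17.5,3],[0,0,-1.26],4],[[22.5,-18.7,4],[0,0,-1.44],4]]}}

```text
t: 3.08
eef_pos: [0.4974, -0.032, 0.2081]
tcp_rot: [1.897, 2.504, 0.001]
ft_force: [-0.6, -0.2, 0.3]
opening: 0.47
grasp_force: 0.0
```

Call:
{"api": "play_rows", "payload": {"deltas": [[[0,0,0],[0,0,-0.18],4],[[0,0,0],[0,0,-0.36],4],[[0,0,0],[0,0,-0.54],4],[[0,0,0],[0,0,-0.72],4],[[0,0,1],[0,0,-0.9],4],[[0,0,2],[0,0,-1.06],4],[[0,0,2],[0,0,-1.2],4],[[0,0,2],[0,0,-1.2],4]]}}

```text
t: 4.08
eef_pos: [0.4966, -0.0337, 0.1883]
tcp_rot: [-0.167, -3.137, 0.0]
ft_force: [-0.1, -0.1, 0.7]
opening: 0.469
grasp_force: 0.0
```

```bash
cat > st.py <<'E'
from h import *
S=read_state();M=R.from_rotvec(S['tcp_rot']).as_matrix()
print(S['t'],S['joints'].round(3),S['eef_pos'].round(4),S['ft_force'].round(2),S['opening'],S['grasp_force']);print(M.round(3))
def to(p): print(p,'tool cm',(M.T@(np.array(p)-S['eef_pos'])*100).round(2))
E
python3 -c "
from st import *
to([.4965,-.0325,.1])
im,d=get_image('top'); cv2.imwrite('pics/c2.png',cv2.resize(im[180:280,210:335],(750,600),interpolation=2))"
```

```text
4.075 [-0.068  0.157 -0.388  1.026 -0.     0.039] [ 0.4966 -0.0337  0.1883] [-0.1  -0.06  0.72] 0.46888464054874107 0.0
[[-0.994  0.106 -0.   ]
 [ 0.106  0.994 -0.   ]
 [ 0.    -0.    -1.   ]]
[0.4965, -0.0325, 0.1] tool cm [0.02 0.12 8.83]
```

View pics/c2.png

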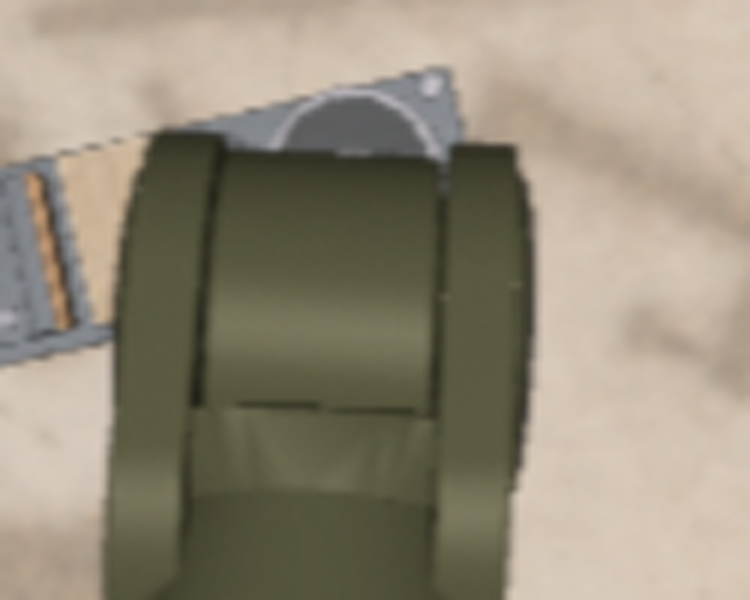

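Call:
{"api": "play_rows", "payload": {"deltas": [[[0,0.1,4],[0,0,0],4],[[0,0.1,8],[0,0,0],4],[[0,0.1,9],[0,0,0],4],[[0,0.1,9],[0,0,0],4]]}}

```text
t: 4.62
eef_pos: [0.4967, -0.0327, 0.0985]
tcp_rot: [-0.166, -3.137, -0.0]
ft_force: [-0.4, -0.2, 0.1]
opening: 0.47
grasp_force: 0.0
```

Call:
{"api": "play_rows", "payload": {"deltas": [[[0,0.7,0],[0,0,0],4],[[0,1.4,0],[0,0,0],4],[[0,2,0],[0,0,0],4],[[0,2.6,0],[0,0,0],4],[[0,2.6,0],[0,0,0],4]]}}

```text
t: 5.25
eef_pos: [0.4995, -0.0062, 0.0984]
tcp_rot: [0.163, 3.137, 0.001]
ft_force: [-0.7, 0.4, 0.1]
opening: 0.466
grasp_force: 0.0
```

```bash
cat > v.py <<'E'
import sys
from st import *
im,d=get_image('scene'); cv2.imwrite('pics/%s.png'%sys.argv[1],cv2.resize(im[190:290,220:345],(750,600),interpolation=2))
E
python3 v.py c3
```

```text
5.25 [-0.013  0.242 -0.507  0.821  0.001  0.091] [ 0.4995 -0.0062  0.0984] [-0.7   0.36  0.13] 0.4661251264692261 0.0
[[-0.995  0.104  0.   ]
 [ 0.104  0.995  0.001]
 [-0.     0.001 -1.   ]]
```

View pics/c3.png

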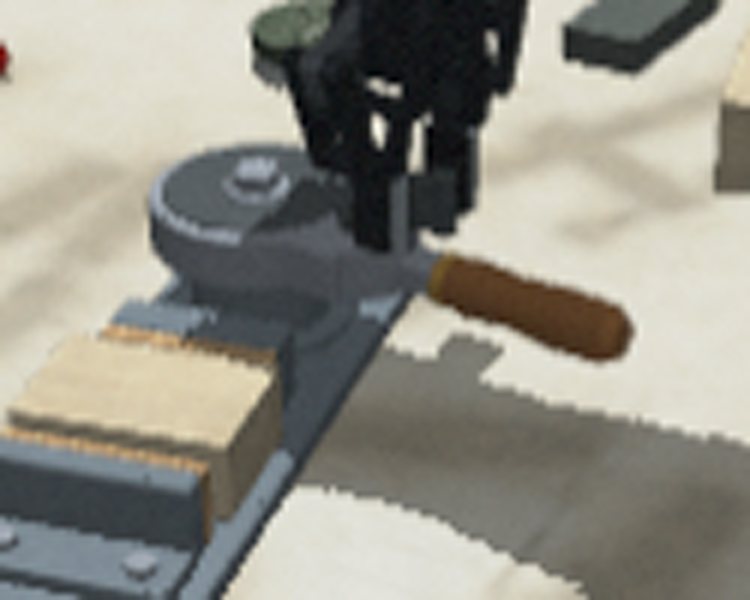

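The fingers straddle the lever at (430,200), and the grip at (540,305) hasn't moved. I'll keep pushing.

Call:
{"api": "play_rows", "payload": {"deltas": [[[0,0.6,0],[0,0,0],4],[[0,1.2,0],[0,0,0],4],[[0,1.7,0],[0,0,0],4],[[0,1.7,0],[0,0,0],4]]}}

```text
t: 5.8
eef_pos: [0.5013, 0.0107, 0.0982]
tcp_rot: [-0.163, -3.137, -0.001]
ft_force: [0.2, -1.0, -0.7]
opening: 0.466
grasp_force: 0.4
```

Call:
{"api": "play_rows", "payload": {"deltas": [[[0,0.3,0],[0,0,0],4],[[0,0.3,0],[0,0,0],4]]}}

```text
t: 6.05
eef_pos: [0.5017, 0.0132, 0.0983]
tcp_rot: [0.164, 3.137, 0.0]
ft_force: [-0.5, -1.9, -1.2]
opening: 0.467
grasp_force: 0.7
```

Call:
{"api": "play_rows", "payload": {"deltas": [[[0,0.3,0],[0,0,0],4],[[0,0.3,0],[0,0,0],4]]}}

```text
t: 6.3
eef_pos: [0.5021, 0.0162, 0.0984]
tcp_rot: [0.164, 3.137, 0.0]
ft_force: [0.3, -1.4, -1.0]
opening: 0.47
grasp_force: 0.8
```

```bash
python3 v.py c4
```

```text
6.3 [ 0.032  0.247 -0.501  0.823  0.     0.137] [0.5021 0.0162 0.0984] [ 0.3  -1.36 -1.04] 0.46953151828237333 0.7957123965024948
[[-0.995  0.104  0.001]
 [ 0.104  0.995  0.   ]
 [-0.     0.    -1.   ]]
```

View pics/c4.png

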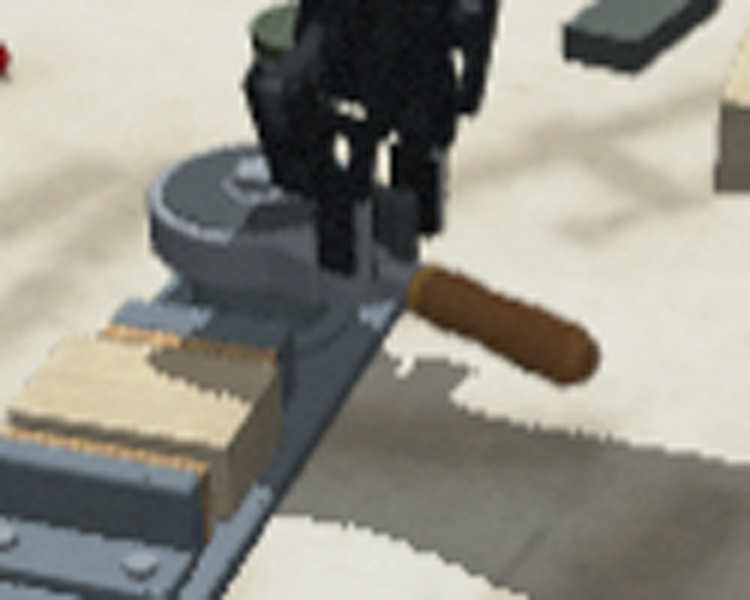

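The handle is now swinging clockwise, with the grip end at (570,360), and the lever is still pushing against it. I'll carry on to the stop.

Call:
{"api": "play_rows", "payload": {"deltas": [[[-0.2,0.6,0],[0,0,0.1],4],[[-0.4,1.2,0],[0,0,0.2],4],[[-0.6,1.7,0],[0,0,0.3],4],[[-0.6,1.7,0],[0,0,0.3],4]]}}

```text
t: 6.85
eef_pos: [0.51, 0.0328, 0.0985]
tcp_rot: [0.629, 3.077, 0.001]
ft_force: [-0.4, -0.3, -0.0]
opening: 0.468
grasp_force: 0.1
```

Call:
{"api": "play_rows", "payload": {"deltas": [[[0,0.4,0],[0,0,0],4],[[0,0.4,0],[0,0,0],4]]}}

```text
t: 7.1
eef_pos: [0.5112, 0.0362, 0.0984]
tcp_rot: [0.63, 3.078, 0.0]
ft_force: [-0.5, -0.9, 0.5]
opening: 0.47
grasp_force: 0.5
```

Call:
{"api": "play_rows", "payload": {"deltas": [[[0,0.4,0],[0,0,0],4],[[0,0.4,0],[0,0,0],4]]}}

```text
t: 7.35
eef_pos: [0.5125, 0.0391, 0.0982]
tcp_rot: [-0.631, -3.077, 0.003]
ft_force: [-1.7, -4.9, 0.6]
opening: 0.464
grasp_force: 2.0
```

```bash
python3 st.py
```

```text
7.35 [ 0.077  0.267 -0.473  0.831 -0.002  0.482] [0.5125 0.0391 0.0982] [-1.71 -4.88  0.58] 0.4641134343795003 1.9978089394862764
[[-0.919  0.394 -0.001]
 [ 0.394  0.919 -0.002]
 [-0.    -0.002 -1.   ]]
```

Call:
{"api": "play_rows", "payload": {"deltas": [[[0,0.2,0],[0,0,0],4],[[0,0.2,0],[0,0,0],4]]}}

```text
t: 7.6
eef_pos: [0.5131, 0.0403, 0.0982]
tcp_rot: [-0.632, -3.077, 0.005]
ft_force: [-1.3, -7.1, 0.5]
opening: 0.468
grasp_force: 2.7
```

Call:
{"api": "play_rows", "payload": {"deltas": [[[0,0.2,0],[0,0,0],4],[[0,0.2,0],[0,0,0],4]]}}

```text
t: 7.85
eef_pos: [0.5136, 0.042, 0.0981]
tcp_rot: [-0.632, -3.077, 0.005]
ft_force: [-2.7, -7.3, 1.5]
opening: 0.47
grasp_force: 3.0
```

```bash
python3 v.py c5
```

```text
7.85 [ 0.084  0.271 -0.47   0.832 -0.003  0.489] [0.5136 0.042  0.0981] [-2.69 -7.25  1.51] 0.47019364707089106 2.9830600786954165
[[-0.919  0.394 -0.001]
 [ 0.394  0.919 -0.003]
 [-0.    -0.003 -1.   ]]
```

View pics/c5.png

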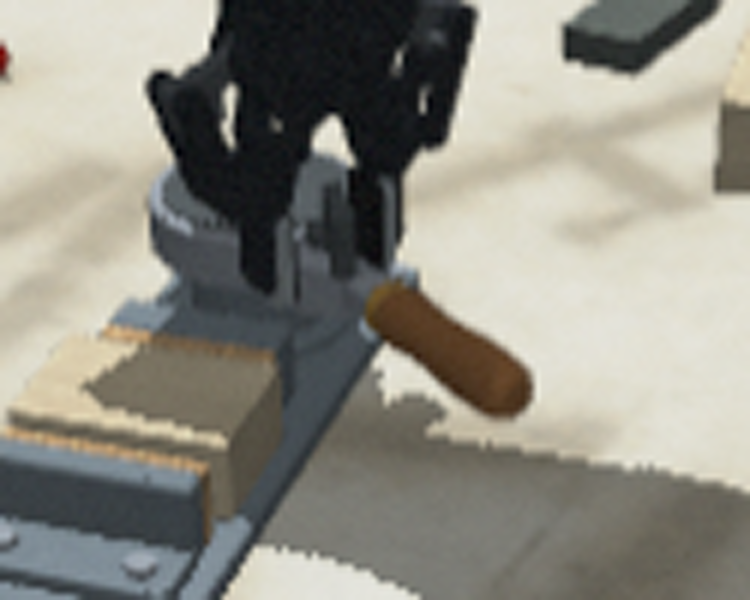

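The lever blade at (340,230) now leans to the tightening side, edge-on to the camera. The steady push of about 7.5 N fits lever on its stop. I'll back off, lift and look for the grip.

Call:
{"api": "play_rows", "payload": {"deltas": [[[0,-0.7,0],[0,0,0],4],[[0,-1.5,0],[0,0,0],4],[[0,-1.5,-3],[0,0,0],4],[[2,-1.5,-7],[0,0,0],5],[[4.5,-1.5,-8],[0,0,0],5]]}}

```text
t: 8.52
eef_pos: [0.4685, 0.0476, 0.1808]
tcp_rot: [0.631, 3.073, 0.003]
ft_force: [1.0, -0.0, 0.1]
opening: 0.583
grasp_force: 0.0
```

```bash
cat > g.py <<'E'
from st import *
from scipy.optimize import least_squares
O=np.array([.586,-.0252]); 
def hd(h): a=np.pi+.196-h; return np.array([np.cos(a),np.sin(a)])
im,d=get_image('scene'); cv2.imwrite('pics/last.png',im)
hsv=cv2.cvtColor(im,cv2.COLOR_BGR2HSV); 
m=cv2.inRange(hsv,(5,120,60),(18,255,200)); m[:, :240]=0; m[:,345:]=0; m[:205]=0; m[:]=np.where(np.arange(420)[:,None]>290,0,m)
n,lab,s,c=cv2.connectedComponentsWithStats(m); i=1+np.argmax(s[1:,4]); print('blob',s[i],c[i].round(1))
f=lambda h,r=.139: proj('scene',np.r_[O+r*hd(h),.062])[0]
r=least_squares(lambda p: f(p[0],p[1])-c[i],[.5,.139]); h=r.x[0]; print('h',h,'r',r.x[1])
G=O+.135*hd(h); to([*G,.064]); phi=np.arctan2(M[1,0],M[0,0]); want=np.pi+.196-h; print('az',-((want-phi+np.pi)%(2*np.pi)-np.pi))
E
python3 g.py
```

```text
8.525 [ 0.101  0.109 -0.461  0.995  0.001  0.506] [0.4685 0.0476 0.1808] [ 1.04 -0.04  0.13] 0.5829115181139698 0.0
[[-0.919  0.394  0.004]
 [ 0.394  0.919  0.001]
 [-0.004  0.003 -1.   ]]
blob [282 237  26  22 256] [295.2 248.2]
h 0.6611885527849295 r 0.14114274028973212
[np.float64(0.4653455052226767), np.float64(0.035359829012546515), 0.064] tool cm [-0.15 -1.28 11.68]
az 0.059884388778239206
```

Call:
{"api": "play_rows", "payload": {"deltas": [[[-0.1,-1.3,4],[0,0,0.05],5],[[-0.1,-1.3,9],[0,0,0.05],5],[[-0.1,-1.3,11.7],[0,0,0.05],5],[[-0.1,-1.3,11.7],[0,0,0.05],3.6],[[-0.1,-1.3,11.7],[0,0,0.05],3.6]]}}

```text
t: 9.2
eef_pos: [0.4637, 0.0349, 0.0622]
tcp_rot: [0.708, 3.06, 0.001]
ft_force: [0.7, -0.1, 1.2]
opening: 0.423
grasp_force: 0.0
```

```bash
cat > arc.py <<'E'
import sys
from g import O,hd
from st import *
# tool-frame rows to go from now to handle angles h (tcp at r .135)
phi=np.arctan2(M[1,0],M[0,0]); v=S['eef_pos'][:2]-O
hn=np.pi+.196-np.arctan2(v[1],v[0])%(2*np.pi); print('tcp h',hn,'r',np.hypot(*v),'yaw h',(np.pi+.196-phi)%(2*np.pi))
for h in map(float,sys.argv[1:]):
    p=M.T@(np.r_[O+.135*hd(h),.064]-S['eef_pos'])*100; a=np.pi+.196-h
    print(h,p.round(2),round(-((a-phi+np.pi)%(2*np.pi)-np.pi),3))
E
python3 arc.py .5 .33 .16 -.01 -.18 -.35 -.5 -.6
```

```text
9.2 [ 0.075  0.228 -0.627  0.715  0.     0.53 ] [0.4637 0.0349 0.0622] [ 0.68 -0.05  1.25] 0.423101152130903 0.0
[[-0.898  0.439  0.001]
 [ 0.439  0.898  0.   ]
 [-0.001  0.001 -1.   ]]
blob [290 240  18  19 190] [298.6 250.2]
h 0.6520556819308337 r 0.15286991858628396
[np.float64(0.4647974596343823), np.float64(0.034255396802315805), 0.064] tool cm [-0.13 -0.01 -0.18]
az 0.0012070185585613125
tcp h 0.6529056436112066 r 0.13633280727959837 yaw h 0.6508486633722725
0.5 [-0.29 -2.06 -0.19] -0.151
0.33 [-0.82 -4.29 -0.19] -0.321
0.16 [-1.73 -6.39 -0.19] -0.491
-0.01 [-2.98 -8.31 -0.19] -0.661
-0.18 [ -4.53 -10.    -0.19] -0.831
-0.35 [ -6.35 -11.39  -0.19] -1.001
-0.5 [ -8.13 -12.35  -0.19] -1.151
-0.6 [ -9.39 -12.84  -0.19] -1.251
```

Call:
{"api": "play_rows", "payload": {"deltas": [[[-0.3,-2.1,0],[0,0,-0.15],3.6],[[-0.8,-4.3,0],[0,0,-0.32],3.6],[[-1.7,-6.4,0],[0,0,-0.49],3.6],[[-3.0,-8.3,0],[0,0,-0.66],3.6],[[-4.5,-10.0,0],[0,0,-0.83],3.6],[[-6.35,-11.4,0],[0,0,-1.0],3.6],[[-8.1,-12.35,0],[0,0,-1.15],3.6],[[-9.4,-12.85,0],[0,0,-1.25],3.6]]}}

```text
t: 10.25
eef_pos: [0.4922, -0.1224, 0.0628]
tcp_rot: [-1.22, 2.892, -0.001]
ft_force: [-0.1, 1.8, 0.5]
opening: 0.423
grasp_force: 0.8
```

```bash
python3 arc.py -.65 -.68; python3 -c "
import cv2
im=cv2.imread('pics/last.png');cv2.imwrite('pics/c6.png',cv2.resize(im[190:290,220:345],(750,600),interpolation=2))"
```

```text
10.25 [-2.440e-01  2.950e-01 -5.310e-01  7.420e-01  1.000e-03 -1.043e+00] [ 0.4922 -0.1224  0.0628] [-0.08  1.78  0.55] 0.42251518024100143 0.8272678276989609
[[-0.698 -0.716  0.002]
 [-0.716  0.698  0.   ]
 [-0.002 -0.001 -1.   ]]
blob [301 215  11   9  79] [306.5 219. ]
h -0.5656110185809631 r 0.1142131369625511
[np.float64(0.48829709727646187), np.float64(-0.1183619171088426), 0.064] tool cm [-0.02  0.57 -0.12]
az 0.03686388088357617
tcp h -0.6074936824232613 r 0.1351051258131822 yaw h 5.680710407715048
-0.65 [-0.03 -0.57 -0.12] -0.048
-0.68 [-0.05 -0.98 -0.11] -0.078
```

View pics/c6.png

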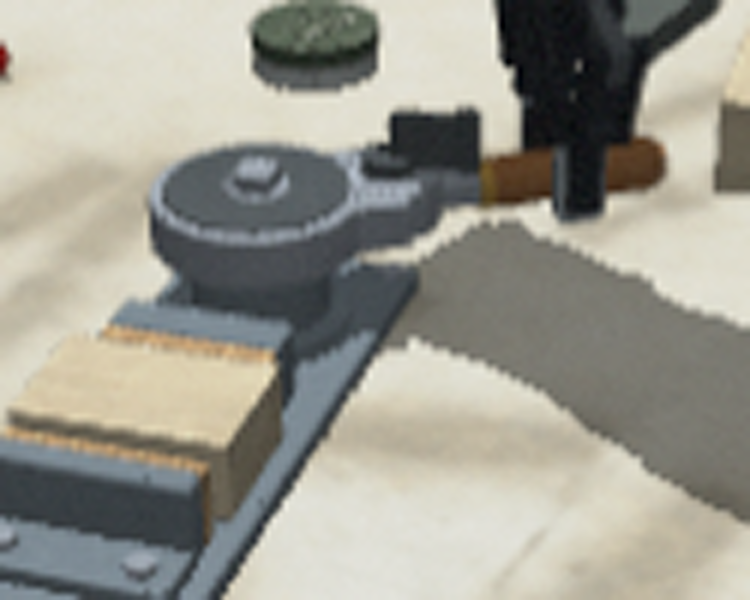

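Grip at (570,170) and lever at (435,140). The handle free-wheeled back at about 1.8 N and the jaw hasn't moved. I'll take up the last bit to the stop, and estimate the gap from the first top image.

Call:
{"api": "play_rows", "payload": {"deltas": [[[0,-0.5,0],[0,0,-0.05],3.6],[[0,-0.8,0],[0,0,-0.07],3.6]]}}

```text
t: 10.55
eef_pos: [0.4974, -0.1273, 0.0624]
tcp_rot: [-1.316, 2.851, -0.001]
ft_force: [-0.4, 1.5, 0.8]
opening: 0.422
grasp_force: 0.7
```

```bash
cat > gap.py <<'E'
from h import *
O=np.array([.586,-.0252]); yw=.196; X=np.array([np.cos(yw),np.sin(yw)]); Y=np.array([-X[1],X[0]])
im=cv2.imread('pics/top0.png').astype(np.float32)
ys=np.arange(.055,.185,.001); xs=np.linspace(-.025,.025,60)
P=np.array([[*(O+x*X+y*Y),.047] for x in xs for y in ys]); q=proj('top',P).astype(np.float32)
v=cv2.remap(im,q[:,0].reshape(60,-1),q[:,1].reshape(60,-1),1).mean(0)
for y,p in zip(ys,v): print(int(round(y*1000)),p.round().astype(int),end=' ')
E
python3 gap.py; echo; python3 arc.py -.5 -.33 -.16 .0 .05
```

```text
55 [119 115 114] 56 [114 110 109] 57 [114 109 108] 58 [117 112 110] 59 [123 118 116] 60 [129 124 121] 61 [135 129 126] 62 [138 132 129] 63 [139 134 130] 64 [139 134 131] 65 [139 134 130] 66 [139 134 130] 67 [139 133 130] 68 [138 133 129] 69 [137 132 129] 70 [137 132 128] 71 [136 131 127] 72 [135 130 127] 73 [133 128 126] 74 [129 126 124] 75 [123 122 122] 76 [118 119 123] 77 [113 120 130] 78 [110 125 142] 79 [108 130 155] 80 [108 136 166] 81 [111 142 176] 82 [113 147 183] 83 [114 147 182] 84 [111 141 174] 85 [107 133 162] 86 [102 124 149] 87 [ 97 115 135] 88 [ 94 109 125] 89 [ 98 112 125] 90 [106 122 136] 91 [117 136 151] 92 [128 149 166] 93 [137 160 179] 94 [144 169 190] 95 [148 174 196] 96 [150 177 199] 97 [151 177 200] 98 [151 178 201] 99 [152 178 201] 100 [152 178 201] 101 [152 179 202] 102 [152 179 202] 103 [152 178 201] 104 [151 178 201] 105 [151 178 201] 106 [151 178 201] 107 [152 178 201] 108 [152 179 201] 109 [152 179 201] 110 [152 179 202] 111 [152 179 202] 112 [153 179 202] 113 [153 180 202] 114 [153 180 202] 115 [153 180 202] 116 [153 180 202] 117 [153 179 202] 118 [152 17
[... 1154 characters left out ...]
[123 119 116] 184 [126 121 118] 
10.55 [-2.510e-01  3.060e-01 -5.170e-01  7.460e-01  1.000e-03 -1.116e+00] [ 0.4974 -0.1273  0.0624] [-0.38  1.54  0.85] 0.4215847724465637 0.6829565632506274
[[-0.649 -0.761  0.002]
 [-0.761  0.649  0.   ]
 [-0.001 -0.001 -1.   ]]
blob [301 214  11   9  77] [306.  217.8]
h -0.6238736871155409 r 0.11495592591322945
[np.float64(0.49388767007720313), np.float64(-0.12389305282639622), 0.064] tool cm [-0.03  0.48 -0.16]
az 0.04493838581144516
tcp h -0.6597433353408726 r 0.13519186895470406 yaw h 5.6143732342526
-0.5 [-0.21  2.15 -0.16] 0.169
-0.33 [-0.79  4.36 -0.17] 0.339
-0.16 [-1.73  6.45 -0.17] 0.509
0.0 [-2.93  8.25 -0.17] 0.669
0.05 [-3.36  8.77 -0.17] 0.719
```

Call:
{"api": "play_rows", "payload": {"deltas": [[[-0.2,2.15,0],[0,0,0.17],3.6],[[-0.8,4.35,0],[0,0,0.34],3.6],[[-1.75,6.45,0],[0,0,0.51],3.6],[[-2.95,8.25,0],[0,0,0.67],3.6],[[-3.35,8.75,0],[0,0,0.72],3.6]]}}

```text
t: 11.22
eef_pos: [0.4523, -0.0456, 0.0623]
tcp_rot: [-0.223, 3.132, -0.006]
ft_force: [0.1, -4.8, 1.1]
opening: 0.421
grasp_force: 2.2
```

```bash
python3 arc.py .15 .25 .35 .38
```

```text
11.225 [-0.098  0.209 -0.651  0.708 -0.003 -0.24 ] [ 0.4523 -0.0456  0.0623] [ 0.14 -4.79  1.08] 0.42126334655396536 2.2455743816681206
[[-0.99  -0.142  0.002]
 [-0.142  0.99  -0.004]
 [-0.002 -0.004 -1.   ]]
blob [317 228  16  11 132] [323.8 233.8]
h 0.012570847329477353 r 0.15791954262853727
[np.float64(0.4532647613898434), np.float64(-0.04982430569792384), 0.064] tool cm [-0.04 -0.44 -0.16]
az -0.04120970180759542
tcp h 0.044822610097935645 r 0.13527307937729768 yaw h 0.05378054913707331
0.15 [-0.09  1.42 -0.17] 0.096
0.25 [-0.29  2.75 -0.18] 0.196
0.35 [-0.62  4.06 -0.18] 0.296
0.38 [-0.74  4.45 -0.18] 0.326
```

Call:
{"api": "play_rows", "payload": {"deltas": [[[0,0.7,0],[0,0,0.05],3.6],[[-0.1,1.4,0],[0,0,0.1],3.6],[[-0.15,2.0,0],[0,0,0.15],3.6]]}}

```text
t: 11.65
eef_pos: [0.4507, -0.0262, 0.062]
tcp_rot: [0.011, 3.14, -0.005]
ft_force: [-0.3, -4.7, 2.7]
opening: 0.424
grasp_force: 2.3
```

```bash
python3 arc.py .25 .3 .35 .38
```

```text
11.65 [-0.056  0.205 -0.657  0.707 -0.003 -0.049] [ 0.4507 -0.0262  0.062 ] [-0.32 -4.71  2.71] 0.4240745399881206 2.2525710496120155
[[-1.     0.007  0.001]
 [ 0.007  1.    -0.003]
 [-0.001 -0.003 -1.   ]]
blob [312 232  18  12 157] [320.2 237.8]
h 0.15149537456114812 r 0.15614182205430052
[np.float64(0.45113367259823334), np.float64(-0.031206141287007674), 0.064] tool cm [-0.04 -0.5  -0.2 ]
az -0.05150393459696678
tcp h 0.18830910890601293 r 0.1352733567503453 yaw h 0.20299930915811482
0.25 [-0.04  0.83 -0.21] 0.047
0.3 [-0.09  1.51 -0.21] 0.097
0.35 [-0.17  2.18 -0.21] 0.147
0.38 [-0.24  2.58 -0.21] 0.177
```

Call:
{"api": "play_rows", "payload": {"deltas": [[[0,0.6,0],[0,0,0.05],3.6],[[-0.1,1.2,0],[0,0,0.1],3.6],[[-0.15,1.8,0],[0,0,0.13],3.6],[[-0.15,1.8,0],[0,0,0.13],3.6]]}}

```text
t: 12.2
eef_pos: [0.4518, -0.0075, 0.0615]
tcp_rot: [0.21, 3.134, -0.001]
ft_force: [-0.4, -2.7, 1.4]
opening: 0.422
grasp_force: 1.4
```

```bash
python3 arc.py .38 .4 .45
```

```text
12.2 [-0.016  0.208 -0.655  0.708 -0.001  0.118] [ 0.4518 -0.0075  0.0615] [-0.43 -2.74  1.36] 0.42152732293192474 1.3803879887564108
[[-0.991  0.133  0.   ]
 [ 0.133  0.991 -0.001]
 [-0.    -0.001 -1.   ]]
blob [307 235  19  14 172] [315.5 241.6]
h 0.2906272485717271 r 0.15459921362275605
[np.float64(0.4516039654649704), np.float64(-0.012444377660845636), 0.064] tool cm [-0.05 -0.5  -0.25]
az -0.03906579321202042
tcp h 0.327366685845218 r 0.1353476471795369 yaw h 0.32969304178374736
0.38 [-0.05  0.71 -0.25] 0.05
0.4 [-0.07  0.98 -0.25] 0.07
0.45 [-0.13  1.65 -0.25] 0.12
```

```bash
python3 -c "
import cv2
im=cv2.imread('pics/last.png');cv2.imwrite('pics/c7.png',cv2.resize(im[225:300,200:300],(800,600),interpolation=2))"
```

View pics/c7.png

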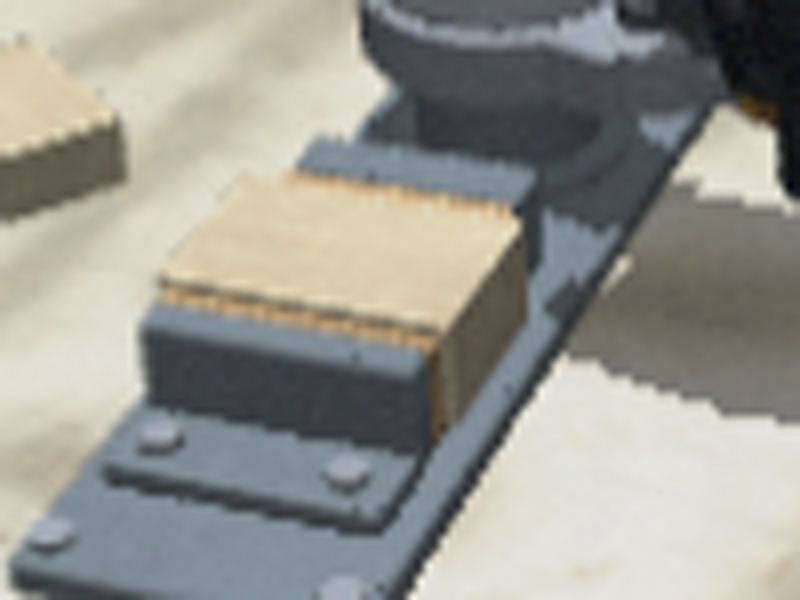

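The jaw's wooden face at (400,195) now touches the block. A dark slit at (300,297) remains between block and fence, perhaps 2–4 mm. Small steps from here.

Call:
{"api": "play_rows", "payload": {"deltas": [[[0,0.2,-0.1],[0,0,0.02],3.6],[[0,0.4,-0.1],[0,0,0.03],3.6],[[0,0.6,-0.1],[0,0,0.05],3.6]]}}

```text
t: 12.62
eef_pos: [0.4526, -0.0013, 0.0622]
tcp_rot: [-0.292, -3.128, 0.0]
ft_force: [-0.1, -4.1, -2.7]
opening: 0.423
grasp_force: 2.1
```

Call:
{"api": "play_rows", "payload": {"deltas": [[[0,0.15,0],[0,0,0.01],3.6],[[0,0.3,0],[0,0,0.02],3.6]]}}

```text
t: 12.88
eef_pos: [0.4531, 0.0018, 0.0622]
tcp_rot: [-0.322, -3.125, 0.0]
ft_force: [-0.0, -2.9, -1.6]
opening: 0.425
grasp_force: 2.1
```

```bash
python3 arc.py .45 .5; python3 -c "
import cv2
im=cv2.imread('pics/last.png');cv2.imwrite('pics/c8.png',cv2.resize(im[245:285,210:263],(795,600),interpolation=2))"
```

```text
12.875 [ 0.004  0.209 -0.651  0.711 -0.     0.209] [0.4531 0.0018 0.0622] [-0.05 -2.94 -1.62] 0.4247283804365819 2.1119509753771126
[[-0.979  0.204 -0.   ]
 [ 0.204  0.979 -0.   ]
 [ 0.    -0.    -1.   ]]
blob [304 237  19  14 180] [312.7 243.4]
h 0.36051484912867 r 0.1538743991833792
[np.float64(0.4528227799336505), np.float64(-0.003090543756140568), 0.064] tool cm [-0.07 -0.49 -0.18]
az -0.0408526165630092
tcp h 0.3966605169698201 r 0.13559829860588055 yaw h 0.401367465691679
0.45 [-0.08  0.72 -0.18] 0.049
0.5 [-0.13  1.39 -0.18] 0.099
```

View pics/c8.png

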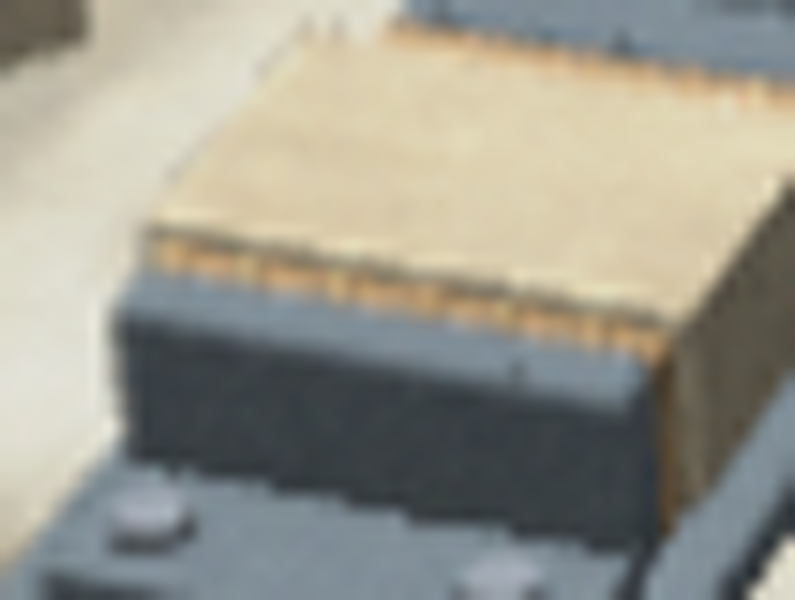

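A slit is still visible at (400,270), so block and fence are not yet in contact.

Call:
{"api": "play_rows", "payload": {"deltas": [[[0,0.15,0],[0,0,0.01],3.6],[[0,0.3,0],[0,0,0.02],3.6],[[0,0.5,0],[0,0,0.035],3.6]]}}

```text
t: 13.3
eef_pos: [0.4541, 0.0067, 0.0622]
tcp_rot: [-0.377, -3.119, 0.0]
ft_force: [-1.4, -4.7, -2.8]
opening: 0.421
grasp_force: 2.1
```

Call:
{"api": "play_rows", "payload": {"deltas": [[[0,0.15,0],[0,0,0.01],3.6],[[0,0.3,0],[0,0,0.02],3.6]]}}

```text
t: 13.55
eef_pos: [0.4548, 0.0097, 0.0622]
tcp_rot: [-0.408, -3.115, 0.0]
ft_force: [-0.4, -4.7, -1.9]
opening: 0.42
grasp_force: 2.1
```

Call:
{"api": "play_rows", "payload": {"deltas": [[[0,0.15,0],[0,0,0.01],3.6],[[0,0.3,0],[0,0,0.02],3.6]]}}

```text
t: 13.8
eef_pos: [0.4555, 0.0125, 0.0622]
tcp_rot: [-0.439, -3.11, 0.0]
ft_force: [-0.7, -3.5, -3.3]
opening: 0.423
grasp_force: 2.1
```

Call:
{"api": "play_rows", "payload": {"deltas": [[[0,0.15,0],[0,0,0.01],3.6],[[0,0.3,0],[0,0,0.02],3.6]]}}

```text
t: 14.05
eef_pos: [0.4563, 0.0154, 0.0622]
tcp_rot: [-0.47, -3.106, 0.0]
ft_force: [-1.2, -4.0, -2.7]
opening: 0.424
grasp_force: 2.1
```

Call:
{"api": "play_rows", "payload": {"deltas": [[[-0.02,0.15,0],[0,0,0.01],3.6],[[-0.03,0.3,0],[0,0,0.02],3.6]]}}

```text
t: 14.3
eef_pos: [0.4573, 0.0182, 0.0622]
tcp_rot: [-0.501, -3.101, 0.0]
ft_force: [-3.0, -4.0, -1.4]
opening: 0.422
grasp_force: 2.1
```

```bash
python3 arc.py .55 .6
```

```text
14.3 [ 0.04   0.217 -0.641  0.714  0.     0.36 ] [0.4573 0.0182 0.0622] [-2.95 -3.96 -1.36] 0.42244329585088 2.1192286466248333
[[-0.949  0.315 -0.001]
 [ 0.315  0.949  0.   ]
 [ 0.001 -0.    -1.   ]]
blob [298 238  20  17 191] [307.1 246.3]
h 0.48284832519551507 r 0.15256608999313798
[np.float64(0.4565160536540032), np.float64(0.01299564947303608), 0.064] tool cm [-0.09 -0.52 -0.18]
az -0.03362174150819319
tcp h 0.5212472146957965 r 0.13586677619604873 yaw h 0.5164700667037083
0.55 [-0.09  0.39 -0.18] 0.034
0.6 [-0.13  1.06 -0.18] 0.084
```

Call:
{"api": "play_rows", "payload": {"deltas": [[[-0.03,0.15,0],[0,0,0.01],3.6],[[-0.06,0.3,0],[0,0,0.025],3.6]]}}

```text
t: 14.6
eef_pos: [0.4585, 0.0209, 0.0621]
tcp_rot: [-0.54, -3.094, 0.0]
ft_force: [-3.9, -3.7, -1.0]
opening: 0.425
grasp_force: 2.1
```

Call:
{"api": "play_rows", "payload": {"deltas": [[[-0.03,0.15,0],[0,0,0.01],3.6],[[-0.06,0.3,0],[0,0,0.025],3.6]]}}

```text
t: 14.85
eef_pos: [0.4601, 0.0235, 0.0622]
tcp_rot: [-0.578, -3.087, 0.0]
ft_force: [-3.2, -3.6, -0.1]
opening: 0.42
grasp_force: 2.1
```

Call:
{"api": "play_rows", "payload": {"deltas": [[[-0.03,0.15,0],[0,0,0.01],3.6],[[-0.06,0.3,0],[0,0,0.025],3.6]]}}

```text
t: 15.1
eef_pos: [0.4617, 0.0262, 0.0622]
tcp_rot: [-0.617, -3.079, -0.0]
ft_force: [-3.2, -3.2, -0.5]
opening: 0.422
grasp_force: 2.1
```

```bash
python3 arc.py .6 .65 .69;python3 -c "
import cv2
im=cv2.imread('pics/last.png');cv2.imwrite('pics/c9.png',cv2.resize(im[245:285,210:263],(795,600),interpolation=2))"
```

```text
15.1 [ 0.056  0.225 -0.63   0.717  0.     0.452] [0.4617 0.0262 0.0622] [-3.23 -3.23 -0.53] 0.4222466921460283 2.1433345950208604
[[-0.923  0.385 -0.001]
 [ 0.385  0.923  0.   ]
 [ 0.001 -0.    -1.   ]]
blob [293 238  21  18 202] [303.1 247.4]
h 0.5489712971041919 r 0.14996092835887342
[np.float64(0.45932278828447914), np.float64(0.021467805090673787), 0.064] tool cm [ 0.04 -0.52 -0.18]
az -0.04241894606728369
tcp h 0.5878252285995824 r 0.1344714358967321 yaw h 0.5913902431714755
0.6 [ 0.05  0.16 -0.18] 0.009
0.65 [ 0.03  0.84 -0.18] 0.059
0.69 [-0.01  1.38 -0.18] 0.099
```

View pics/c9.png

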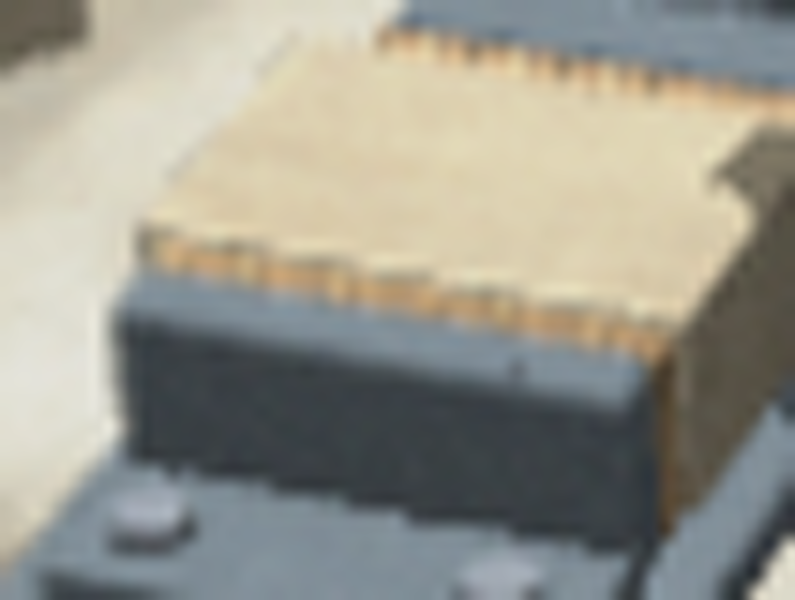

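The slit at (400,275) has almost closed, so under 1 mm is left. The handle is only 0.1 rad from its stop, so I'll free-wheel back to keep contact from being confused with the stop.

```bash
python3 arc.py .45 .3 .15 0 -.1 -.2 | tail -6
```

```text
0.45 [-0.07 -1.87 -0.18] -0.142
0.3 [-0.51 -3.85 -0.18] -0.292
0.15 [-1.24 -5.73 -0.18] -0.442
0.0 [-2.24 -7.49 -0.18] -0.592
-0.1 [-3.04 -8.57 -0.18] -0.692
-0.2 [-3.96 -9.57 -0.18] -0.792
```

Call:
{"api": "play_rows", "payload": {"deltas": [[[-0.05,-1.9,0],[0,0,-0.14],3.6],[[-0.5,-3.85,0],[0,0,-0.29],3.6],[[-1.25,-5.75,0],[0,0,-0.44],3.6],[[-2.25,-7.5,0],[0,0,-0.59],3.6],[[-3.05,-8.55,0],[0,0,-0.69],3.6],[[-3.95,-9.55,0],[0,0,-0.79],3.6],[[-3.95,-9.55,0],[0,0,-0.79],3.6]]}}

```text
t: 16.08
eef_pos: [0.4641, -0.0775, 0.063]
tcp_rot: [-0.613, 3.078, 0.0]
ft_force: [1.1, 0.5, 0.0]
opening: 0.421
grasp_force: 0.0
```

```bash
python3 arc.py -.15 -.12 -.1 -.08 -.06 -.04 0
```

```text
16.075 [-0.166  0.234 -0.615  0.718  0.001 -0.56 ] [ 0.4641 -0.0775  0.063 ] [1.09 0.47 0.  ] 0.4211591881329764 0.0
[[-0.924 -0.383  0.003]
 [-0.383  0.924  0.001]
 [-0.003 -0.    -1.   ]]
blob [320 224  14   9 109] [326.2 228.5]
h -0.16339618081893573 r 0.15926725950742834
[np.float64(0.45962523599618915), np.float64(-0.07268072264594472), 0.064] tool cm [ 0.23  0.62 -0.1 ]
az 0.033968096375227574
tcp h -0.20961881656302594 r 0.1326118212773832 yaw h 6.085821029985423
-0.15 [ 0.22  0.8  -0.1 ] 0.047
-0.12 [ 0.2   1.21 -0.1 ] 0.077
-0.1 [ 0.18  1.47 -0.1 ] 0.097
-0.08 [ 0.15  1.74 -0.1 ] 0.117
-0.06 [ 0.11  2.01 -0.1 ] 0.137
-0.04 [ 0.07  2.28 -0.1 ] 0.157
0.0 [-0.02  2.81 -0.1 ] 0.197
```

Call:
{"api": "play_rows", "payload": {"deltas": [[[0.2,0.8,0],[0,0,0.05],3.6],[[0.2,1.2,0],[0,0,0.08],3.6],[[0.15,1.6,0],[0,0,0.11],3.6],[[0.15,1.6,0],[0,0,0.11],3.6]]}}

```text
t: 16.62
eef_pos: [0.4549, -0.0626, 0.0625]
tcp_rot: [-0.447, 3.109, 0.0]
ft_force: [0.6, -1.0, -0.1]
opening: 0.422
grasp_force: 0.0
```

Call:
{"api": "play_rows", "payload": {"deltas": [[[0,0.15,0],[0,0,0.01],3.6],[[0,0.25,0],[0,0,0.02],3.6]]}}

```text
t: 16.88
eef_pos: [0.4544, -0.0608, 0.0625]
tcp_rot: [-0.414, 3.113, -0.0]
ft_force: [1.7, -0.3, -1.0]
opening: 0.421
grasp_force: 0.7
```

Call:
{"api": "play_rows", "payload": {"deltas": [[[0,0.15,0],[0,0,0.01],3.6],[[0,0.25,0],[0,0,0.02],3.6]]}}

```text
t: 17.12
eef_pos: [0.4538, -0.0586, 0.0625]
tcp_rot: [-0.383, 3.117, -0.001]
ft_force: [2.5, -2.2, -0.6]
opening: 0.424
grasp_force: 1.6
```

Call:
{"api": "play_rows", "payload": {"deltas": [[[0,0.1,0],[0,0,0.01],3.6],[[0,0.2,0],[0,0,0.015],3.6]]}}

```text
t: 17.38
eef_pos: [0.4533, -0.0567, 0.0625]
tcp_rot: [-0.36, 3.12, -0.001]
ft_force: [3.6, -2.8, 0.0]
opening: 0.418
grasp_force: 2.1
```

Call:
{"api": "play_rows", "payload": {"deltas": [[[0,0.1,0],[0,0,0.01],3.6],[[0,0.2,0],[0,0,0.015],3.6]]}}

```text
t: 17.62
eef_pos: [0.4527, -0.0545, 0.0625]
tcp_rot: [-0.337, 3.123, -0.0]
ft_force: [4.4, -4.1, 0.4]
opening: 0.423
grasp_force: 2.1
```

Call:
{"api": "play_rows", "payload": {"deltas": [[[-0.05,0.1,0],[0,0,0.01],3.6],[[-0.1,0.2,0],[0,0,0.015],3.6]]}}

```text
t: 17.88
eef_pos: [0.4524, -0.0524, 0.0623]
tcp_rot: [0.313, -3.125, 0.001]
ft_force: [1.5, -3.9, 2.5]
opening: 0.418
grasp_force: 2.1
```

Call:
{"api": "play_rows", "payload": {"deltas": [[[-0.02,0.1,0],[0,0,0.01],3.6],[[-0.03,0.2,0],[0,0,0.015],3.6]]}}

```text
t: 18.12
eef_pos: [0.4521, -0.0504, 0.0621]
tcp_rot: [0.29, -3.127, 0.0]
ft_force: [0.6, -4.5, 3.0]
opening: 0.422
grasp_force: 2.1
```

Call:
{"api": "play_rows", "payload": {"deltas": [[[-0.02,0.1,0],[0,0,0.01],3.6],[[-0.03,0.2,0],[0,0,0.015],3.6]]}}

```text
t: 18.38
eef_pos: [0.4519, -0.0483, 0.062]
tcp_rot: [0.266, -3.129, 0.0]
ft_force: [-0.1, -4.7, 2.2]
opening: 0.421
grasp_force: 2.1
```

Call:
{"api": "play_rows", "payload": {"deltas": [[[-0.02,0.1,0],[0,0,0.01],3.6],[[-0.03,0.2,0],[0,0,0.015],3.6]]}}

```text
t: 18.62
eef_pos: [0.4519, -0.0462, 0.062]
tcp_rot: [0.243, -3.131, -0.0]
ft_force: [-1.7, -5.6, 1.9]
opening: 0.421
grasp_force: 2.1
```

Call:
{"api": "play_rows", "payload": {"deltas": [[[0,0.1,0],[0,0,0.01],3.6],[[0,0.2,0],[0,0,0.015],3.6]]}}

```text
t: 18.88
eef_pos: [0.4515, -0.0442, 0.0619]
tcp_rot: [0.219, -3.132, -0.0]
ft_force: [-2.8, -4.0, 2.1]
opening: 0.423
grasp_force: 2.1
```

Call:
{"api": "play_rows", "payload": {"deltas": [[[0,0.1,0],[0,0,0.01],3.6],[[0,0.2,0],[0,0,0.015],3.6]]}}

```text
t: 19.12
eef_pos: [0.4513, -0.0423, 0.0619]
tcp_rot: [0.196, -3.134, -0.0]
ft_force: [-2.5, -4.5, 1.9]
opening: 0.421
grasp_force: 2.1
```

Call:
{"api": "play_rows", "payload": {"deltas": [[[0,0.1,0],[0,0,0.01],3.6],[[0,0.2,0],[0,0,0.015],3.6]]}}

```text
t: 19.38
eef_pos: [0.451, -0.0403, 0.0619]
tcp_rot: [0.172, -3.135, -0.0]
ft_force: [-1.9, -5.4, 1.1]
opening: 0.424
grasp_force: 2.1
```

Call:
{"api": "play_rows", "payload": {"deltas": [[[0,0.15,0],[0,0,0.01],3.6],[[0,0.3,0],[0,0,0.02],3.6]]}}

```text
t: 19.62
eef_pos: [0.4506, -0.0373, 0.0619]
tcp_rot: [0.141, -3.137, -0.0]
ft_force: [-2.3, -5.1, 1.8]
opening: 0.421
grasp_force: 2.1
```

Call:
{"api": "play_rows", "payload": {"deltas": [[[0,0.15,0],[0,0,0.01],3.6],[[0,0.3,0],[0,0,0.02],3.6]]}}

```text
t: 19.88
eef_pos: [0.4503, -0.0345, 0.062]
tcp_rot: [0.109, -3.138, 0.001]
ft_force: [-2.2, -6.3, 1.7]
opening: 0.422
grasp_force: 2.8
```

Call:
{"api": "play_rows", "payload": {"deltas": [[[0,0.08,0],[0,0,0.005],3.6],[[0,0.08,0],[0,0,0.005],3.6]]}}

```text
t: 20.12
eef_pos: [0.4503, -0.0338, 0.062]
tcp_rot: [0.102, -3.138, 0.001]
ft_force: [-1.9, -6.4, 1.4]
opening: 0.422
grasp_force: 2.8
```

Call:
{"api": "play_rows", "payload": {"deltas": [[[0,0.08,0],[0,0,0.005],3.6],[[0,0.08,0],[0,0,0.005],3.6]]}}

```text
t: 20.38
eef_pos: [0.4502, -0.0332, 0.0619]
tcp_rot: [0.094, -3.138, 0.002]
ft_force: [-1.8, -7.7, 1.7]
opening: 0.42
grasp_force: 3.1
```

Call:
{"api": "play_rows", "payload": {"deltas": [[[0,0.08,0],[0,0,0.005],3.6],[[0,0.08,0],[0,0,0.005],3.6]]}}

```text
t: 20.62
eef_pos: [0.4501, -0.0326, 0.062]
tcp_rot: [0.086, -3.139, 0.003]
ft_force: [-1.1, -7.8, 1.9]
opening: 0.422
grasp_force: 3.3
```

Call:
{"api": "play_rows", "payload": {"deltas": [[[0,0.1,0],[0,0,0.005],3.6],[[0,0.1,0],[0,0,0.005],3.6],[[0,0.1,0],[0,0,0.005],3.6]]}}

```text
t: 21.0
eef_pos: [0.4501, -0.0317, 0.0619]
tcp_rot: [0.078, -3.139, 0.003]
ft_force: [-1.6, -8.3, 2.2]
opening: 0.419
grasp_force: 3.6
```

Call:
{"api": "play_rows", "payload": {"deltas": [[[0,0.1,0],[0,0,0.005],3.6],[[0,0.1,0],[0,0,0.005],3.6],[[0,0.1,0],[0,0,0.005],3.6]]}}

```text
t: 21.38
eef_pos: [0.45, -0.0309, 0.062]
tcp_rot: [0.07, -3.139, 0.004]
ft_force: [-2.6, -8.8, 1.8]
opening: 0.423
grasp_force: 4.0
```

Grip force of about 8.6–8.8 N puts the wood at about 45 N. Letting go.

Call:
{"api": "play_rows", "payload": {"deltas": [[[0,-0.4,0],[0,0,0],3.6],[[0,-0.8,0],[0,0,0],5],[[0,-0.8,0],[0,0,0],5],[[0,-0.8,-4],[0,0,0],5],[[0,-0.8,-9],[0,0,0],5],[[3,-5,-12],[0,0,0],5],[[3,-10,-12],[0,0,0],5],[[3,-10,-12],[0,0,0],5]]}}

```text
t: 22.38
eef_pos: [0.4261, -0.1333, 0.183]
tcp_rot: [-0.064, 3.139, -0.001]
ft_force: [0.2, 0.8, -0.5]
opening: 0.586
grasp_force: 0.0
```

```bash
python3 g.py; python3 -c "
import cv2
im=cv2.imread('pics/last.png');cv2.imwrite('pics/c10.png',cv2.resize(im[190:290,200:333],(798,600),interpolation=2))"
```

```text
22.375 [-0.304  0.064 -0.506  0.998  0.    -0.345] [ 0.4261 -0.1333  0.183 ] [ 0.24  0.79 -0.49] 0.586270436334675 0.0
[[-0.999 -0.041  0.002]
 [-0.041  0.999 -0.   ]
 [-0.002 -0.    -1.   ]]
blob [299 228  33  14 272] [315.4 234.6]
h 0.08483312737994593 r 0.13980514815674588
[np.float64(0.4518333112584977), np.float64(-0.04017663620913767), 0.064] tool cm [-2.93  9.21 11.91]
az -0.07017664590644657
```

View pics/c10.png

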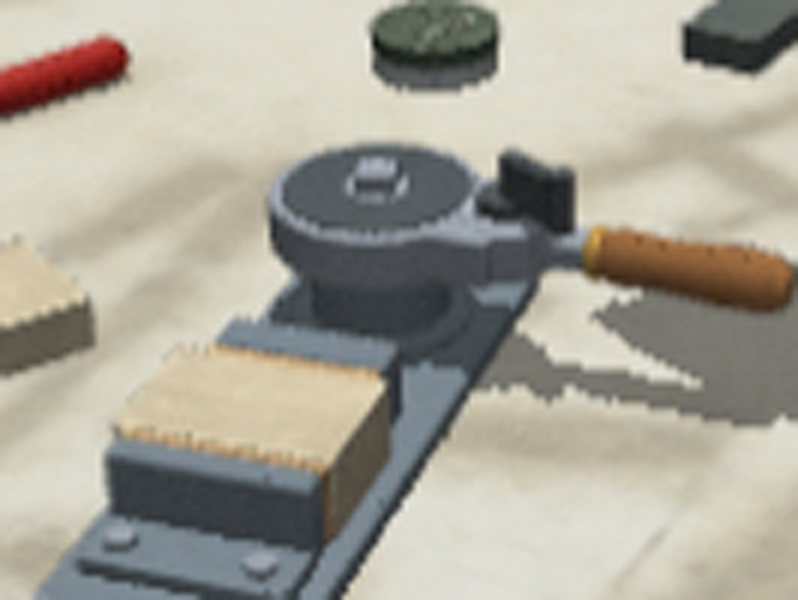

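The block at (250,405) sits tight between jaw and fence with no slit showing. The lever at (540,190) leans to the tightening side, and the gripper is clear of everything.

```bash
python3 -c "
from workcell import *
print(close_job())"
```

```text
the job is handed in; nothing more can be done
None
```

The lever is over to the tightening side, the handle free-wheeled back to its anticlockwise end, and the block is clamped at about 45 N (estimated from the push at the grip); the gripper was clear and the job handed in at about 22 s, with no verdict returned.

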